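Pack the last spice jar and slide the box shut

TASK

We are packing the spices to take along: take the spice jar out of the slanted rack (the salt and pepper shakers stay in it) and lower it gently, upright and fully down, into the gap in the row of jars in the wooden box, so that nothing stands up in the way of the lid. Then slide the box's lid fully shut over the row, without ramming it into a jar or knocking the other jars about, and let go of everything.

Things in the scene. Friction and masses are not known exactly. Their poses are not given: they have to be found in the camera images.
- spice_box: Fixed wooden box, open on top, 160 (x) x 220 (y) x 135 mm. Origin: centre of its underside; y runs along the row of jars. Inside: floor at z 10, x -72..72, y -102..102 mm. Two floor rails (x 26..31 mm each side, top z 22) leave a 52 mm lane for the row; 49 mm beside each jar is open for fingers, above a teaspoon. Row from +y: jar_a, gap, jar_b, jar_c; jar tops at z 116, lid underside at 120.5 mm.
- gap (a point): Point on the box floor (10 mm above the box's origin) under the middle of the free place in the row, at box x 0, y 25 mm; axes as the box. Here the underside of the jar must come to stand. The neighbours' sides leave 53 to 60 mm free along the row; being loose, they may stand a few mm to either side.
- lid (a joint): Sliding plywood lid of the box, 151 x 210 x 7 mm, value in m: 0 = fully shut against its stop, growing as it slides out towards the box's -y, at most 0.185. Starts 0.145 to 0.175 open, baring the gap. Runs level along the box's y in grooves; about 2 N of friction; stays where it is left. Its top is 127.5 mm above the box's origin. Push or pinch it at its grip bar (lid_grip).
- lid_grip (a point): Middle of the wooden grip bar on the lid near its outer (-y) end: bar 70 mm long (box x), 14 mm wide (box y), standing 20 mm above the lid's top, to 147 mm above the box's origin. This point is 137 mm above the box's origin, at box x 0, box y -95 mm less the lid's opening; axes as the box.
- rack: Fixed wooden rack, 128 (x) x 190 (y) mm, 100 mm high. Origin: centre of its width, under the foot board. Three pockets side by side at y -56, 0 and 56 mm, each 50 x 51 mm and 63 mm deep, lean 35 degrees from vertical towards the rack's -x, so that what stands in them leans its top towards the robot. Which pocket holds what varies.
- jar: The jar to pack: spice jar, glass, flat-topped screw cap (top 20 mm, 45 mm across), 46 mm across, 106 mm tall, 0.08 to 0.16 kg. Origin: centre of its underside; z along its axis to the cap. Starts loose in a rack pocket, leaning 35 degrees, cap up and towards the robot; its top 42 mm stand out, open before and behind; neighbours' sides are 33 mm from its axis left and right.
- jar_a: Loose jar in the box at the +y end of the row, the same kind and size as jar. Origin: centre of its underside; z up its axis.
- jar_b: Loose jar in the box on the -y side of the gap, the same kind and size as jar. Origin: centre of its underside; z up its axis.
- jar_c: Loose jar in the box at the -y end of the row (under the drawn-out lid), the same kind and size as jar. Origin: centre of its underside; z up its axis.
- salt: Salt shaker with rounded, holed top, 44 mm across, 90 mm tall (shorter than the jar), loose in a rack pocket; stays there. Origin: centre of its underside; z along its axis.
- pepper: Pepper shaker, the same shape and size as the salt shaker, loose in a rack pocket; stays there. Origin: centre of its underside; z along its axis.
Not all that is in view belongs to the job. Leave any yellow look-alike of the jar_b alone.

How it is judged:
By the outcome, as a careful person would: the job done as asked, in the order asked, and still so for the second after the job is handed in, with the robot touching nothing.
It also fails if it takes over 56 s, if anything falls off the work surface, if the arm or the gripper's body presses on something with over 40 N, if the wrist force passes 120 N, or if a joint passes its speed limit or range.

ROBOT

A 7-joint arm with a two-finger parallel gripper is mounted at the origin on a cart in front of the work surface, level with it; the furniture and walls round the work are solid. World frame = base frame: x ahead of the robot, y to its left, z up, the work surface at z = 0. Lengths are in m, angles in rad, forces in N, time in s.
With the tool pointing down it reaches from about 0.4 to 0.875 m from the base axis. Payload 4.4 kg.
Tool frame: the origin (TCP) lies between the finger pads; the fingertips stand 19 mm ahead of it and the grasp point (between the pads) is the TCP; z points along the fingers, y is the line along which they close (so a half turn about z gives the same grasp; the last joint's range is limited). The gripper opens to 85 mm and grips with 20 to 120 N. Pads are 22 mm wide; open, the fingers measure 114 mm over their backs; the gripper's body (76 mm by 85 mm) begins 54 mm behind the grasp point. The pads swing forward as they close: fully open they stand 13 mm farther back than shut.
Start: joints at [1.134, 0.628, 0.038, 1.517, -0.027, 0.996, -0.02], TCP at [0.236, -0.606, 0.25] pointing down, gripper open.
Joint ranges: [-3.06, 3.06], [-0.37, 2.12], [-1.25, 1.32], [0.18, 2.47], [-1.1, 4.24], [0.23, 1.98], [-2.94, 2.94]. Speed limits (rad/s): [2.57, 2.57, 3.14, 3.14, 3.14, 3.14, 3.14].

INTERFACE

Orientations are given as [roll, pitch, yaw] about the fixed x, y, z axes, in that order (R = Rz(yaw) Ry(pitch) Rx(roll)).
In Python, from cell import bot gives the robot as it stands.
- The arm moves only by the tool servo_tool, never from a script. Its argument "targets" is one flat list of numbers, 7 for each row, row after row: the shift along the world's x, y, z in m, then the turn, a rotation vector about the world's x, y, z in degrees, then the finger opening in m, from 0 to 0.0854. A call has 1 to 10 rows; each row shifts and turns the commanded pose from where the row before left it; what a row does not reach is not made up. A row lasts 1/10 s, in which the tool goes at most 50 mm and 8.59 degrees, less where a joint would pass 70% of its speed; a pose out of reach is approached as far as the arm can. A call with a gripper value outside its range is refused whole. The fingers move at their own pace and stop on an object; the grip force is fixed at half the most. Time passes only in rows, so rows that do not move let the fingers close. It gives the time, the measured TCP pose, the force, the opening and the grip force at its end, in the units of the state.
- bot.sense(): the state, without advancing time (a new reading comes with each control period).
- bot.capture(name): name is "scene" or "top" or "wrist"; returns the picture (480x640x3 uint8, red, green, blue); there is no depth.
- bot.calibration(name): a dict with "vfov" (degrees; the focal length in pixels is half the picture's height over the tangent of half this angle, whatever the lens; pixels are square), "cx", "cy" (the principal point, pixels), "R" (3x3) and "t" (3): a world point X has camera coordinates R X + t; the wrist camera has in their place "T_tool_cam" (4x4, takes a point from camera to tool coordinates, whose origin is the TCP and whose axes are the flange's). Camera axes: x right, y down, z forward; pixel columns grow to the right and rows downward; lengths in m; the calibration is good to about 2 mm. A picture is of the moment at which its call begins: read the wrist's pose just before it. calibration takes no time and is no camera call.
- bot.finish_job(): hands the job in; it is judged then, once.
The state is a dict: "time_s": time; "joint_pos": joint angles; "joint_vel": joint speeds; "joint_efforts": joint torques, N m; "eef_pos": TCP position; "orientation": TCP orientation; "contact_force": force on the tool from outside, world axes, zero at the start; "torque": the same for the moment, N m; "opening": finger opening in m; "gripper_force": force on a finger pad.
Only numpy, scipy, OpenCV 4.12 (cv2) and the standard library are available. Lean on these libraries where they do the work, as an engineer would, in place of code of your own. Each camera call takes 0.05 s, during which the arm holds its last target. There are 200 camera calls.

## Working session

There is one attempt and no reset: what is moved stays moved. The work goes in short steps, Python scripts to look and compute and a tool call to move; the robot and the scene stay as the last step left them, time stands still between calls to the robot, and variables do not carry over. Pictures are saved under pics/ and viewed, at most 10 in all, crops included, and the job is handed in when it is done.

Besides the shell and the picture viewer there is one more tool, called after "Request:" by a JSON object that holds its "name" and its "arguments". servo_tool: Moves the arm, as the interface text tells. Its arguments: {"type":"object","properties":{"targets":{"type":"array","items":{"type":"number"}}},"required":["targets"]}

```bash
mkdir -p pics; ls
python3 - <<'E'
from cell import bot
import cv2,numpy as np
for n in("scene","top"):
    im=bot.capture(n); cv2.imwrite(f"pics/{n}0.png",im[:,:,::-1])
    c=bot.calibration(n); print(n,c)
print(bot.calibration("wrist")); s=bot.sense(); print(s)
E
```

```text
pics
scene {'vfov': 44.23041433236226, 'cx': 317.4950178610382, 'cy': 240.9626995909382, 'R': array([[-0.72149509, -0.69230038, -0.01284585],
       [-0.56073301,  0.59506253, -0.5757422 ],
       [ 0.40623063, -0.40819208, -0.81753037]]), 't': array([0.42974682, 0.30605652, 0.86484645])}
top {'vfov': 47.74485128956634, 'cx': 325.68843657048376, 'cy': 232.2437336566421, 'R': array([[ 0.01637027, -0.99972839,  0.01658811],
       [-0.98725748, -0.018788  , -0.158018  ],
       [ 0.15828674, -0.01378994, -0.98729689]]), 't': array([0.02697322, 0.52251405, 0.94245453])}
{'vfov': 71.64609258121051, 'cx': 318.8689569535535, 'cy': 234.64722398372257, 'T_tool_cam': array([[-6.56214701e-04, -9.49739054e-01, -3.13042009e-01,
         8.02706625e-02],
       [ 9.99998467e-01, -1.15018498e-04, -1.74729308e-03,
         1.04737329e-03],
       [ 1.62346685e-03, -3.13042676e-01,  9.49737673e-01,
        -1.23138542e-01],
       [ 0.00000000e+00,  0.00000000e+00,  0.00000000e+00,
         1.00000000e+00]])}
{'time_s': 0.1, 'joint_pos': array([ 1.13420982,  0.62923806,  0.03842284,  1.51828951, -0.02697787,
        0.99630023, -0.02001114]), 'joint_vel': array([ 0.00022617, -0.00098172,  0.00049414, -0.00428134, -0.00089184,
        0.00106285,  0.00161214]), 'joint_efforts': array([ 2.30007128e-03, -5.64533329e+01,  1.23019550e+00, -1.93978661e+01,
        1.12286882e-02,  5.37197397e-03, -3.48065385e-05]), 'eef_pos': array([ 0.23536589, -0.60531257,  0.24948384]), 'orientation': array([-3.13987501e+00,  2.27082800e-05,  3.70804675e-01]), 'contact_force': array([ 0.94655701, -0.28223491,  0.30235719]), 'torque': array([ 0.03514529,  0.01064204, -0.09614276]), 'gripper_force': 0.0, 'opening': 0.0852585404002652}
```

View pics/scene0.png

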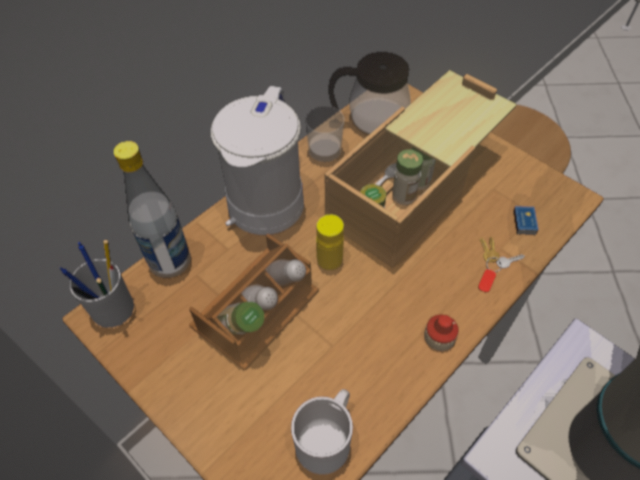

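View pics/top0.png

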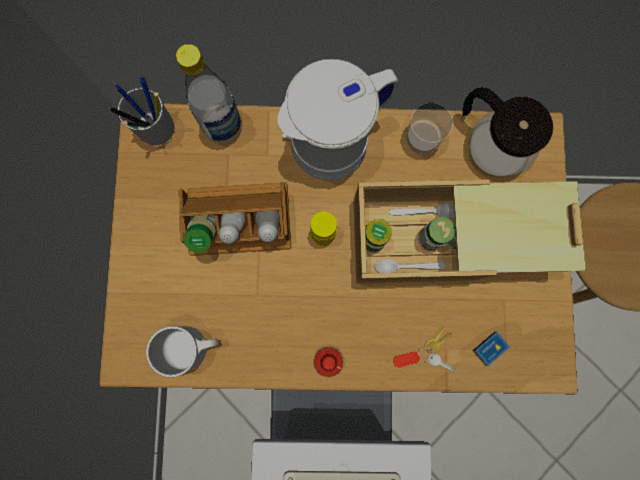

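The jar could be: the green cap in the rack's left pocket (top 200,236), jar_a (377,233), jar_b (440,232) or the yellow look-alike (323,227). The shakers are at (231,232) and (268,229). By the description I choose (200,236), the green cap in the rack, and check it in a close crop.

```bash
cat > h.py <<'E'
import numpy as np,cv2
from cell import bot
from scipy.spatial.transform import Rotation as Ro
def cam(n,s=None):
    c=bot.calibration(n); f=240/np.tan(np.radians(c['vfov']/2))
    if n!="wrist": R=c['R'];t=c['t']
    else:
        T=np.eye(4);T[:3,:3]=Ro.from_euler('xyz',s['orientation']).as_matrix();T[:3,3]=s['eef_pos']
        M=np.linalg.inv(T@c['T_tool_cam']);R=M[:3,:3];t=M[:3,3]
    return f,c['cx'],c['cy'],np.array(R),np.array(t)
def ray(C,p):
    f,cx,cy,R,t=C; d=R.T@np.array([(p[0]-cx)/f,(p[1]-cy)/f,1]); return -R.T@t,d/np.linalg.norm(d)
def onz(C,p,z):
    o,d=ray(C,p); return o+d*(z-o[2])/d[2]
def proj(C,X):
    f,cx,cy,R,t=C; q=R@np.asarray(X)+t; return np.array([cx+f*q[0]/q[2],cy+f*q[1]/q[2]])
def tri(r1,r2):
    A=np.zeros((3,3));b=np.zeros(3)
    for o,d in(r1,r2): P=np.eye(3)-np.outer(d,d);A+=P;b+=P@o
    X=np.linalg.solve(A,b); return X,[np.linalg.norm((np.eye(3)-np.outer(d,d))@(X-o)) for o,d in(r1,r2)]
def blobs(im,lo,hi,amin=40):
    m=cv2.inRange(cv2.cvtColor(im,cv2.COLOR_RGB2HSV),lo,hi)
    n,l,st,ce=cv2.connectedComponentsWithStats(m)
    return m,[(st[i,4],ce[i].round(1),st[i,:4]) for i in range(1,n) if st[i,4]>amin]
E
python3 - <<'E'
from h import *
for n in("scene","top"):
    im=cv2.imread(f"pics/{n}0.png")[:,:,::-1]; C=cam(n); print(n)
    for b in blobs(im,(40,80,30),(90,255,255))[1]: print(' green',*b)
    m,bl=blobs(im,(20,60,120),(35,140,255),1500)
    for b in bl: print(' lid',*b)
im=cv2.imread("pics/top0.png"); C=cam("top")
c=im[165:300,350:590]; a=cv2.resize(c,None,fx=3.3,fy=3.3,interpolation=cv2.INTER_CUBIC)[:, :800]
d=cv2.resize(im[175:260,170:300],None,fx=1.9,fy=1.9,interpolation=cv2.INTER_CUBIC)
d=np.pad(d,((0,0),(0,a.shape[1]-d.shape[1]),(0,0)))[:150]
cv2.imwrite("pics/crop1.png",np.vstack([a,d]))
for nm,p,z in[("cap",(200,236),.12),("bar",(576,224),.147),("rackTL",(182,190),.1),("rackTR",(287,186),.1)]: print(nm,onz(C,p,z).round(3))
E
```

```text
scene
 green 179 [411.  162.5] [398 152  26  20]
 green 107 [372.8 193. ] [365 188  16  11]
 green 573 [248.9 316. ] [236 303  27  28]
 lid 6208 [449.7 118.6] [386  70 130  96]
top
 green 462 [440.6 230.8] [426 217  30  27]
 green 618 [198.  237.6] [184 224  29  29]
 green 165 [378.6 231. ] [371 224  16  16]
 lid 9710 [513.7 222. ] [359 180 227  92]
cap [0.499 0.246 0.12 ]
bar [ 0.526 -0.371  0.147]
rackTL [0.581 0.285 0.1  ]
rackTR [0.592 0.105 0.1  ]
```

View pics/crop1.png

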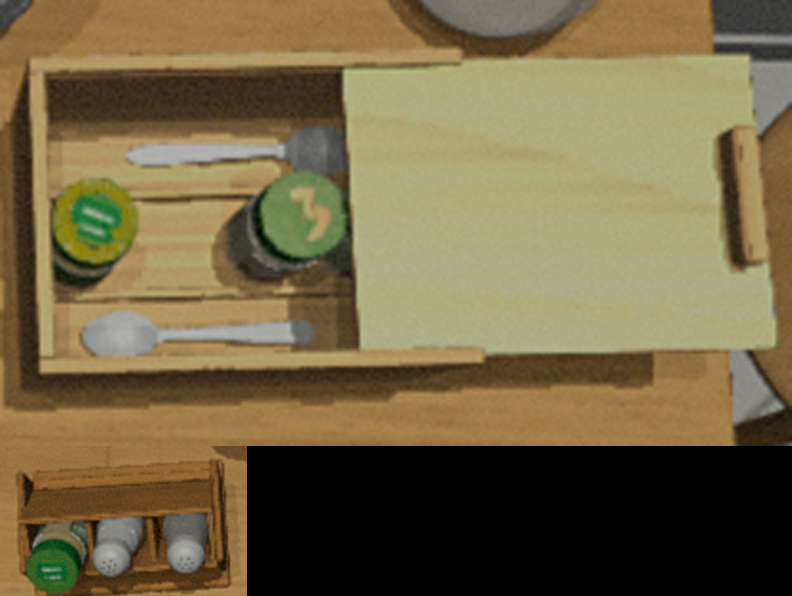

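Crop confirms it: the green-capped jar in the left (+y) pocket is the jar, with the shakers in the two pockets to its right. jar_a (top 378,231), jar_b (440,231) and the bar (576,224) are in the box.

Run:
```python
from h import *
T=cam("top");S=cam("scene")
print("jar cap",tri(ray(T,(198,237.6)),ray(S,(248.9,316))))
print("jar_a label",tri(ray(T,(378.6,231)),ray(S,(372.8,193))))
print("jarb top",tri(ray(T,(440.6,230.8)),ray(S,(411,160))))
p=lambda u,v:(350+u/3.3,165+v/3.3)
for n,q,z in[("TL",(31,65),.135),("BL",(42,372),.135),("wallTR",(462,52),.135),("wallBR",(484,350),.135),("lidTL",(343,70),.1275),("lidBL",(358,350),.1275),("lidTR",(749,57),.1275),("lidBR",(776,346),.1275),("bar",(742,195),.147),("jarb",(303,215),.116),("jara",(95,220),.116)]: print(n,onz(T,p(*q),z).round(4))
```

```text
jar cap (array([0.49609751, 0.24938619, 0.11454698]), [np.float64(0.0011939090413550498), np.float64(0.0011939090413549843)])
jar_a label (array([ 0.51320564, -0.0510959 ,  0.11950692]), [np.float64(2.8737722356696203e-06), np.float64(2.8737722356798537e-06)])
jarb top (array([ 0.51542195, -0.15604418,  0.11675411]), [np.float64(0.0006514874358207593), np.float64(0.0006514874358205979)])
TL [ 0.5881 -0.0173  0.135 ]
BL [ 0.4335 -0.0237  0.135 ]
wallTR [ 0.5994 -0.2359  0.135 ]
wallBR [ 0.4482 -0.2421  0.135 ]
lidTL [ 0.5907 -0.1771  0.1275]
lidBL [ 0.4478 -0.1816  0.1275]
lidTR [ 0.6018 -0.3861  0.1275]
lidBR [ 0.4535 -0.3912  0.1275]
bar [ 0.5262 -0.369   0.147 ]
jarb [ 0.5173 -0.158   0.116 ]
jara [ 0.5127 -0.0518  0.116 ]
```

Request:
{"name": "servo_tool", "arguments": {"targets": [0.03,0.038,0.01,0,0,4,0.085,0.03,0.038,0.01,0,0,4,0.085,0.03,0.038,0.01,0,0,4,0.085,0.03,0.038,0.01,0,0,4,0.085,0.03,0.038,0.01,0,0,4,0.085,0.016,0.045,0,0,0,4,0.085,0.016,0.045,0,0,0,4,0.085,0.016,0.045,0,0,0,4,0.085,0.016,0.045,0,0,0,4,0.085,0.016,0.045,0,0,0,4,0.085]}}

```text
time_s: 1.1
eef_pos: [0.4657, -0.189, 0.3002]
orientation: [-3.141, 0.0, 1.072]
contact_force: [0.6, -0.7, 0.8]
opening: 0.0849
gripper_force: 0.0
```

Request:
{"name": "servo_tool", "arguments": {"targets": [0,0.048,0,0,0,6.46,0.085,0,0.048,0,0,0,6.46,0.085,0,0.048,0,0,0,6.46,0.085,0,0.048,0,0,0,6.46,0.085,0,0.048,0,0,0,6.46,0.085,-0.008,0.039,-0.0174,0.43,-6.99,0,0.085,-0.008,0.039,-0.0174,0.43,-6.99,0,0.085,-0.008,0.039,-0.0174,0.43,-6.99,0,0.085,-0.008,0.039,-0.0174,0.43,-6.99,0,0.085,-0.008,0.039,-0.0174,0.43,-6.99,0,0.085]}}

```text
time_s: 2.1
eef_pos: [0.4527, 0.1591, 0.2425]
orientation: [2.735, 0.045, 1.602]
contact_force: [0.7, -0.1, -0.1]
opening: 0.085
gripper_force: 0.0
```

Request:
{"name": "servo_tool", "arguments": {"targets": [0,0,0,0,0,0,0.085,0,0,0,0,0,0,0.085]}}

```text
time_s: 2.3
eef_pos: [0.4535, 0.1585, 0.2428]
orientation: [2.737, 0.046, 1.603]
contact_force: [1.2, -0.2, -0.4]
opening: 0.0847
gripper_force: 0.0
```

Run:
```python
from h import *
s=bot.sense(); im=bot.capture("wrist"); cv2.imwrite("pics/w1.png",im[:,:,::-1])
R=Ro.from_euler('xyz',s['orientation']).as_matrix()
print(s['time_s'],s['eef_pos'],R.round(3),s['joint_pos'].round(2))
C=cam("wrist",s)
for b in blobs(im,(40,80,30),(90,255,255))[1]: print(*b)
for X in [(.496,.249,.1145)]: print(proj(C,X))
```

```text
2.3 [0.45346166 0.1584649  0.24284905] [[-0.032  0.918  0.395]
 [ 0.998  0.048 -0.03 ]
 [-0.046  0.393 -0.918]] [-0.52  0.29 -0.04  2.29  0.86  0.33 -1.31]
3274 [308.5 100.4] [276  67  66  68]
[309.11226032 102.47405323]
```

View pics/w1.png

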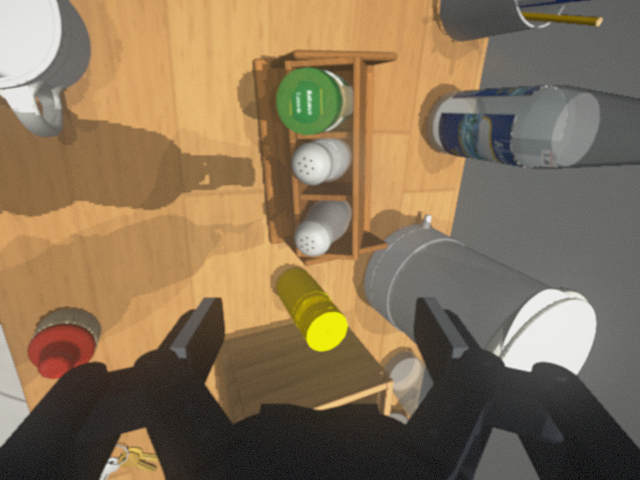

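The wrist view shows the jar's green cap at (309,100), the shakers at (312,162) and (313,238), and the look-alike at (326,328). The prediction agrees to 2 px. The tilt fell short because of joint speed, so I work out the remainder.

```bash
cat >> h.py <<'E'
def rem(P,R):
    s=bot.sense(); Rc=Ro.from_euler('xyz',s['orientation'])
    print("shift",(np.array(P)-s['eef_pos']).round(4),"rotvec",(Ro.from_matrix(R)*Rc.inv()).as_rotvec(degrees=True).round(2))
def tiltR(psi,th):
    c,sn=np.cos(psi),np.sin(psi);z=np.array([np.sin(th)*c,np.sin(th)*sn,-np.cos(th)]);y=np.array([np.cos(th)*c,np.cos(th)*sn,np.sin(th)])
    return np.column_stack([np.cross(y,z),y,z])
E
python3 - <<'E'
from h import *
s=bot.sense();C=cam("wrist",s)
a=onz(C,(311,162),.1);b=onz(C,(313,238),.1);print(a,b,np.degrees(np.arctan2(-(a-b)[0],(a-b)[1])))
for p,q in[((258,60),(272,240)),((361,60),(354,258))]:
    a=onz(C,p,.06 if p[0]<300 else .1);b=onz(C,q,.06 if p[0]<300 else .1);print(a,b,np.degrees(np.arctan2(-(a-b)[0],(a-b)[1])))
print(tri(ray(C,(308.5,100.4)),ray(cam("top"),(198,237.6))))
rem((.459,.247,.167),tiltR(np.radians(3.5),np.radians(35)))
E
```

```text
[0.50614338 0.20409912 0.1       ] [0.51058379 0.13801835 0.1       ] 3.844310869955212
[0.47376018 0.27913437 0.06      ] [0.48456954 0.1242918  0.06      ] 3.9932660339955524
[0.54485741 0.28146876 0.1       ] [0.55397448 0.11295946 0.1       ] 3.0969260978080606
(array([0.49693346, 0.24983743, 0.11436929]), [np.float64(0.00033515041439974124), np.float64(0.0003351504143998345)])
shift [ 0.0049  0.0893 -0.0762] rotvec [  3.14 -11.65   2.09]
```

Request:
{"name": "servo_tool", "arguments": {"targets": [0.0005,0.009,-0.0076,0.31,-1.17,0.21,0.085,0.0005,0.009,-0.0076,0.31,-1.17,0.21,0.085,0.0005,0.009,-0.0076,0.31,-1.17,0.21,0.085,0.0005,0.009,-0.0076,0.31,-1.17,0.21,0.085,0.0005,0.009,-0.0076,0.31,-1.17,0.21,0.085,0.0005,0.009,-0.0076,0.31,-1.17,0.21,0.085,0.0005,0.009,-0.0076,0.31,-1.17,0.21,0.085,0.0005,0.009,-0.0076,0.31,-1.17,0.21,0.085,0.0005,0.009,-0.0076,0.31,-1.17,0.21,0.085,0.0005,0.009,-0.0076,0.31,-1.17,0.21,0.085]}}

```text
time_s: 3.35
eef_pos: [0.4611, 0.2452, 0.1683]
orientation: [2.529, 0.0, 1.626]
contact_force: [0.0, 0.3, -0.1]
opening: 0.0847
gripper_force: 0.0
```

Run:
```python
from h import *
s=bot.sense();im=bot.capture("wrist"); cv2.imwrite("pics/w2.png",im[:,:,::-1]);C=cam("wrist",s)
print(s['joint_pos'].round(2),s['eef_pos'],Ro.from_euler('xyz',s['orientation']).as_matrix().round(3))
rem((.459,.247,.167),tiltR(np.radians(3.5),np.radians(35)))
for b in blobs(im,(40,80,30),(90,255,255))[1]: print(*b)
a=tiltR(np.radians(3.5),np.radians(35))
print(proj(C,(.497,.2498,.1144)))
```

```text
[-0.68  0.54 -0.16  2.42  2.09  0.56 -2.78] [0.46109986 0.24517737 0.16832754] [[-0.055  0.817  0.574]
 [ 0.998  0.045  0.031]
 [-0.     0.575 -0.818]]
shift [-0.0011  0.0003  0.0002] rotvec [ 0.02 -0.04  0.18]
4142 [313.1 253.5] [276 217  75  74]
[316.90692386 257.97679393]
```

View pics/w2.png

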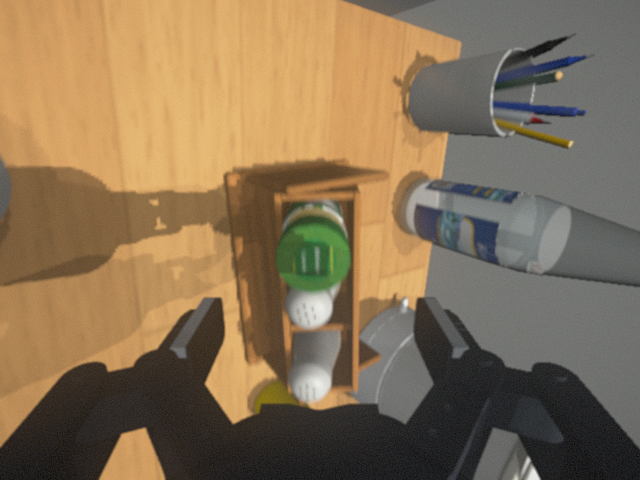

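The cap is centred at (313,253), about 2 mm towards the robot from the prediction, and the fingers straddle it front and back. I correct for that and descend along the jar's axis.

Request:
{"name": "servo_tool", "arguments": {"targets": [0.0041,0.0006,-0.0063,0,0,0,0.085,0.0041,0.0006,-0.0063,0,0,0,0.085,0.0041,0.0004,-0.0063,0,0,0,0.085,0.0041,0.0004,-0.0063,0,0,0,0.085,0.0041,0.0004,-0.0063,0,0,0,0.085,0.0041,0.0004,-0.0063,0,0,0,0.085,0.0041,0.0004,-0.0063,0,0,0,0.085,0.0041,0.0004,-0.0063,0,0,0,0.085,0.0041,0.0004,-0.0063,0,0,0,0.085,0.0041,0.0004,-0.0063,0,0,0,0.085]}}

```text
time_s: 4.4
eef_pos: [0.5002, 0.2513, 0.1043]
orientation: [2.532, 0.001, 1.632]
contact_force: [0.8, -0.5, -0.2]
opening: 0.0855
gripper_force: 0.0
```

Request:
{"name": "servo_tool", "arguments": {"targets": [0,0,0,0,0,0,0.06,0,0,0,0,0,0,0.055,0,0,0,0,0,0,0.05,0,0,0,0,0,0,0.04,0,0,0,0,0,0,0.04]}}

```text
time_s: 4.9
eef_pos: [0.5003, 0.2515, 0.1059]
orientation: [2.529, 0.001, 1.632]
contact_force: [-0.7, -0.1, 6.7]
opening: 0.0438
gripper_force: 60.6
```

Run:
```python
from h import *
s=bot.sense();print(s['joint_pos'].round(2),s['eef_pos'],s['gripper_force'],s['opening'],s['contact_force'])
rem((.503,.251,.1025),tiltR(np.radians(3.5),np.radians(35)))
```

```text
[-0.57  0.72 -0.23  2.36  2.25  0.66 -2.87] [0.50034527 0.25152894 0.10593662] 60.6089386372696 0.04379545344926835 [-0.72079066 -0.07098081  6.68005578]
shift [ 0.0027 -0.0005 -0.0034] rotvec [0.05 0.1  0.01]
```

Gripped firmly: opening 44 mm, 60 N. I extract along the axis.

Request:
{"name": "servo_tool", "arguments": {"targets": [-0.0021,-0.0001,0.003,0,0,0,0.03,-0.0043,-0.0003,0.0061,0,0,0,0.03,-0.0043,-0.0003,0.0061,0,0,0,0.03,-0.0043,-0.0003,0.0061,0,0,0,0.03,-0.0043,-0.0003,0.0061,0,0,0,0.03,-0.0043,-0.0003,0.0061,0,0,0,0.03,-0.0043,-0.0003,0.0061,0,0,0,0.03,-0.0043,-0.0003,0.0061,0,0,0,0.03,-0.0043,-0.0003,0.0061,0,0,0,0.03,-0.0043,-0.0003,0.0061,0,0,0,0.03]}}

```text
time_s: 5.9
eef_pos: [0.4568, 0.2482, 0.1624]
orientation: [2.536, 0.002, 1.633]
contact_force: [0.4, 1.1, -1.6]
opening: 0.0437
gripper_force: 61.7
```

Run:
```python
from h import *
s=bot.sense();print(s['joint_pos'].round(2),s['eef_pos'],s['gripper_force'],s['opening'],s['contact_force'])
rem((.4535,.1585,.243),tiltR(np.radians(3.5),np.radians(20)))
```

```text
[-0.66  0.56 -0.19  2.42  2.09  0.58 -2.78] [0.45682633 0.24824404 0.16238063] 61.66395347252546 0.043677670280992766 [ 0.43059234  1.05710677 -1.62365062]
shift [-0.0033 -0.0897  0.0806] rotvec [-0.81 14.7  -0.06]
```

Request:
{"name": "servo_tool", "arguments": {"targets": [-0.002,0,0.01,0,0,0,0.03,0.001,0,0.01,0,0,0,0.03,0.001,0,0.01,0,0,0,0.03,0,-0.002,0.012,0,1,0,0.03,0,-0.004,0.012,0,1.5,0,0.03,0,-0.014,0.008,0,2,0,0.03,0,-0.016,0.006,0,2,0,0.03,0,-0.018,0.005,0,2,0,0.03,0,-0.018,0.005,0,2,0,0.03,0,-0.018,0.005,0,2,0,0.03]}}

```text
time_s: 6.9
eef_pos: [0.4573, 0.1652, 0.2431]
orientation: [2.738, -0.009, 1.632]
contact_force: [0.3, -0.3, -2.5]
opening: 0.0438
gripper_force: 61.7
```

Run:
```python
from h import *
s=bot.sense();print(s['joint_pos'].round(2),s['eef_pos'],s['gripper_force'],s['opening'],s['contact_force'])
rem((.48,.0,.27),tiltR(np.radians(3),0))
```

```text
[-0.37  0.29 -0.19  2.29  0.88  0.3  -1.3 ] [0.45734516 0.16518699 0.24308586] 61.67081319828867 0.04377917515563449 [ 0.25159048 -0.3394082  -2.455126  ]
shift [ 0.0227 -0.1652  0.0269] rotvec [-1.85 23.03 -0.4 ]
```

Request:
{"name": "servo_tool", "arguments": {"targets": [0.0023,-0.0165,0.0027,-0.18,2.3,0,0.03,0.0023,-0.0165,0.0027,-0.18,2.3,0,0.03,0.0023,-0.0165,0.0027,-0.18,2.3,0,0.03,0.0023,-0.0165,0.0027,-0.18,2.3,0,0.03,0.0023,-0.0165,0.0027,-0.18,2.3,0,0.03,0.0023,-0.0165,0.0027,-0.18,2.3,0,0.03,0.0023,-0.0165,0.0027,-0.18,2.3,0,0.03,0.0023,-0.0165,0.0027,-0.18,2.3,0,0.03,0.0023,-0.0165,0.0027,-0.18,2.3,0,0.03,0.0023,-0.0165,0.0027,-0.18,2.3,0,0.03]}}

```text
time_s: 7.9
eef_pos: [0.4812, 0.0, 0.2701]
orientation: [3.14, -0.001, 1.629]
contact_force: [-0.1, 0.7, -1.6]
opening: 0.0441
gripper_force: 61.7
```

Run:
```python
from h import *
s=bot.sense();print(s['joint_pos'].round(2),s['eef_pos'],s['gripper_force'],s['opening'],s['contact_force'])
rem((.515,-.07,.27),tiltR(np.radians(3),0))
```

```text
[ 0.36  0.41 -0.57  1.94  0.28  0.87 -0.3 ] [4.81209896e-01 1.61611538e-05 2.70126213e-01] 61.65750748907158 0.04411627015019468 [-0.09452205  0.72915285 -1.64360087]
shift [ 0.0338 -0.07   -0.0001] rotvec [-0.07  0.07 -0.33]
```

Request:
{"name": "servo_tool", "arguments": {"targets": [0.0057,-0.0176,0,0,0,0,0.03,0.0057,-0.0176,0,0,0,0,0.03,0.0057,-0.0176,0,0,0,0,0.03,0.0057,-0.0176,0,0,0,0,0.03,0.0057,-0.0176,0,0,0,0,0.03,0.0057,-0.0176,0,0,0,-0.3,0.03,0,0,0,0,0,0,0.03,0,0,0,0,0,0,0.03,0,0,0,0,0,0,0.03]}}

```text
time_s: 8.8
eef_pos: [0.5161, -0.1044, 0.2703]
orientation: [3.138, -0.001, 1.624]
contact_force: [-0.1, 0.4, -1.2]
opening: 0.0438
gripper_force: 61.7
```

Run:
```python
from h import *
s=bot.sense();im=bot.capture("wrist");C=cam("wrist",s); cv2.imwrite("pics/w3.png",im[:,:,::-1])
print(s['joint_pos'].round(2),s['eef_pos'],s['orientation'],s['opening'])
for b in blobs(im,(40,80,30),(90,255,255))[1]: print(*b)
for X in [(.514,-.052,.116),(.5165,-.157,.116),(.515,-.105,.01),s['eef_pos']-[0,0,.087],s['eef_pos']+[0,0,.019]]: print(proj(C,X).round(1))
```

```text
[ 0.52  0.47 -0.55  1.83  0.3   0.92 -0.1 ] [ 0.51613961 -0.10439033  0.27033322] [ 3.13822726e+00 -9.85948377e-04  1.62389283e+00] 0.04375692228803822
607 [321.3 161.2] [304 145  33  32]
285 [295.3 246.5] [281 229  26  37]
9902 [319.  331.8] [262 271 115 120]
[319.  160.5]
[315.7 277.3]
[317.2 197.7]
[318.3 249.5]
[318.4 350. ]
```

View pics/w3.png

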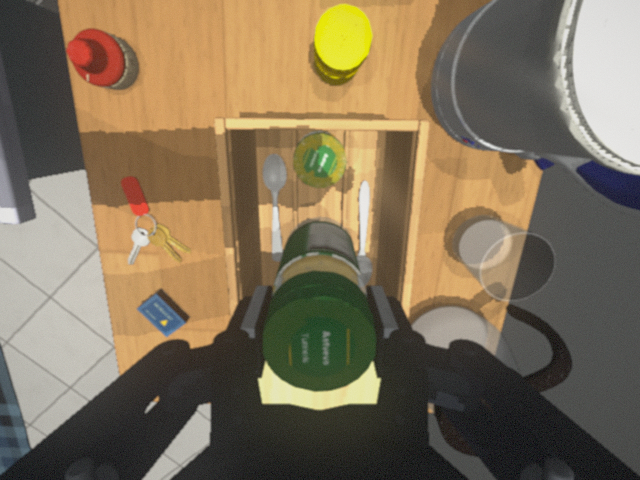

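Run:
```python
from h import *
s=bot.sense();C=cam("wrist",s);p=s['eef_pos']
R=Ro.from_euler('xyz',s['orientation']).as_matrix()
for h in(.013,.017,.021):
  P=lambda x,y,z:proj(C,p+R@np.array([x,y,z])).round(1)
  b=.106-h
  print(h,"near edge",P(-.0225,0,-h),"L/R",P(0,-.0225,-h),P(0,.0225,-h),"far bottom edge",P(.023,0,b))
im=cv2.imread("pics/w3.png")
print([tuple(im[r,318]) for r in range(206,234,3)])
t=bot.capture("top");sc=bot.capture("scene")
a=cv2.resize(t[160:300,340:500],(640,560),interpolation=cv2.INTER_CUBIC)
cv2.imwrite("pics/sc4.png",np.hstack([cv2.resize(sc[100:300,300:480],(500,556)),cv2.resize(t[175:285,350:410],(300,556))])[:,:,::-1])
```

```text
0.013 near edge [318.3 386.9] L/R [260.4 340.1] [376.1 340.1] far bottom edge [318.7 214. ]
0.017 near edge [318.3 394.4] L/R [258.7 346.6] [377.9 346.6] far bottom edge [318.7 215.6]
0.021 near edge [318.3 402.3] L/R [256.8 353.5] [379.7 353.5] far bottom edge [318.7 217.2]
[(np.uint8(107), np.uint8(161), np.uint8(204)), (np.uint8(108), np.uint8(163), np.uint8(204)), (np.uint8(112), np.uint8(161), np.uint8(204)), (np.uint8(114), np.uint8(166), np.uint8(207)), (np.uint8(108), np.uint8(138), np.uint8(159)), (np.uint8(71), np.uint8(90), np.uint8(94)), (np.uint8(109), np.uint8(120), np.uint8(121)), (np.uint8(105), np.uint8(117), np.uint8(120)), (np.uint8(100), np.uint8(112), np.uint8(117)), (np.uint8(102), np.uint8(113), np.uint8(114))]
```

View pics/sc4.png

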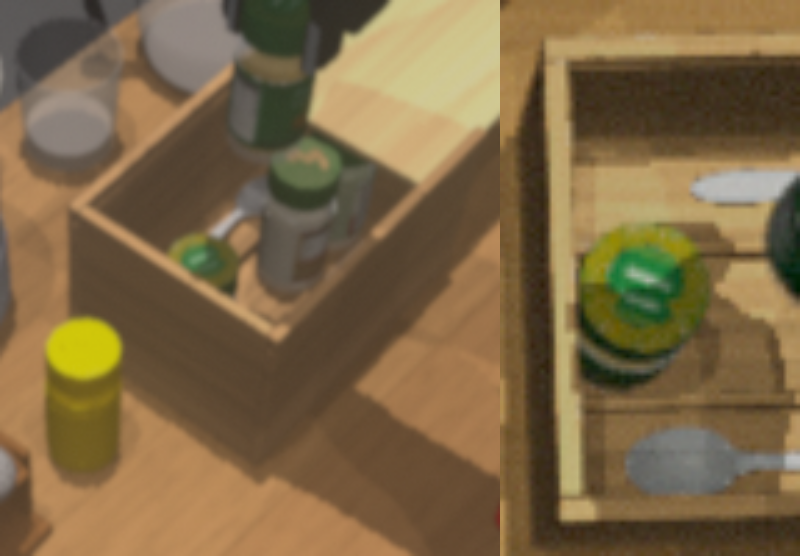

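Scene crop: the jar hangs upright above the gap, between jar_a (yellow/green cap) and jar_b. The wrist view puts it about 2 mm to -y in the hand. I correct and lower it.

Request:
{"name": "servo_tool", "arguments": {"targets": [-0.001,0.0015,-0.012,0,0,0,0.03,0,0,-0.015,0,0,0,0.03,0,0,-0.015,0,0,0,0.03,0,0,-0.015,0,0,0,0.03,0,0,-0.014,0,0,0,0.03,0,0,-0.014,0,0,0,0.03,0,0,-0.014,0,0,0,0.03,0,0,-0.014,0,0,0,0.03,0,0,-0.012,0,0,0,0.03,0,0,-0.01,0,0,0,0.03]}}

```text
time_s: 9.95
eef_pos: [0.515, -0.1039, 0.1341]
orientation: [3.139, -0.001, 1.623]
contact_force: [-0.1, 0.4, -1.9]
opening: 0.0437
gripper_force: 61.7
```

Request:
{"name": "servo_tool", "arguments": {"targets": [0,0,-0.007,0,0,0,0.03,0,0,-0.006,0,0,0,0.03,0,0,-0.005,0,0,0,0.03,0,0,-0.004,0,0,0,0.03,0,0,0,0,0,0,0.03]}}

```text
time_s: 10.45
eef_pos: [0.5153, -0.1042, 0.1131]
orientation: [3.138, -0.0, 1.622]
contact_force: [0.0, 0.6, -1.3]
opening: 0.044
gripper_force: 61.7
```

Request:
{"name": "servo_tool", "arguments": {"targets": [0,0,-0.002,0,0,0,0.03,0,0,-0.002,0,0,0,0.03,0,0,-0.002,0,0,0,0.03,0,0,-0.0015,0,0,0,0.03,0,0,0,0,0,0,0.03]}}

```text
time_s: 10.95
eef_pos: [0.5153, -0.1042, 0.1057]
orientation: [3.138, -0.0, 1.622]
contact_force: [-0.7, 0.3, -1.2]
opening: 0.0435
gripper_force: 61.7
```

Request:
{"name": "servo_tool", "arguments": {"targets": [0,0,-0.001,0,0,0,0.03,0,0,-0.001,0,0,0,0.03,0,0,0,0,0,0,0.03]}}

```text
time_s: 11.25
eef_pos: [0.5154, -0.1042, 0.1038]
orientation: [3.138, -0.0, 1.622]
contact_force: [0.2, 0.1, -1.1]
opening: 0.0437
gripper_force: 61.7
```

Request:
{"name": "servo_tool", "arguments": {"targets": [0,0,-0.001,0,0,0,0.03,0,0,-0.001,0,0,0,0.03,0,0,0,0,0,0,0.03]}}

```text
time_s: 11.55
eef_pos: [0.5154, -0.1042, 0.1017]
orientation: [3.138, -0.0, 1.622]
contact_force: [0.3, -0.2, -1.1]
opening: 0.0439
gripper_force: 61.7
```

Request:
{"name": "servo_tool", "arguments": {"targets": [0,0,-0.001,0,0,0,0.03,0,0,-0.001,0,0,0,0.03,0,0,0,0,0,0,0.03]}}

```text
time_s: 11.85
eef_pos: [0.5156, -0.1041, 0.1001]
orientation: [3.138, -0.0, 1.623]
contact_force: [-0.4, 0.2, 2.2]
opening: 0.0436
gripper_force: 62.0
```

Floor contact (+3 N) at the expected height. I release partway and rise.

Request:
{"name": "servo_tool", "arguments": {"targets": [0,0,0,0,0,0,0.05,0,0,0,0,0,0,0.06,0,0,0,0,0,0,0.065,0,0,0,0,0,0,0.065,0,0,0.003,0,0,0,0.065,0,0,0.008,0,0,0,0.065,0,0,0.015,0,0,0,0.065,0,0,0.03,0,0,0,0.065,0,0,0.035,0,0,0,0.065,0,0,0.04,0,0,0,0.065]}}

```text
time_s: 12.85
eef_pos: [0.5148, -0.1041, 0.2322]
orientation: [3.139, -0.001, 1.623]
contact_force: [0.4, -1.4, 0.0]
opening: 0.0648
gripper_force: 0.0
```

Run:
```python
from h import *
s=bot.sense();im=bot.capture("wrist");C=cam("wrist",s);print(s['eef_pos'],s['opening'])
sc=bot.capture("scene")
cv2.imwrite("pics/w5.png",np.hstack([cv2.resize(sc[100:250,340:480],(448,480),interpolation=cv2.INTER_CUBIC),cv2.resize(im[60:460,180:460],(336,480))])[:,:,::-1])
for b in blobs(im,(40,80,30),(90,255,255))[1]: print(*b,onz(C,b[1],.116).round(4))
```

```text
[ 0.51480565 -0.10405165  0.23223606] 0.06483881549585406
836 [323.6 168. ] [304 149  38  38] [ 0.5159 -0.0531  0.116 ]
2455 [320.9 233.2] [293 203  57  62] [ 0.5166 -0.1019  0.116 ]
1789 [320.3 295.6] [294 269  55  59] [ 0.5189 -0.1546  0.116 ]
```

View pics/w5.png

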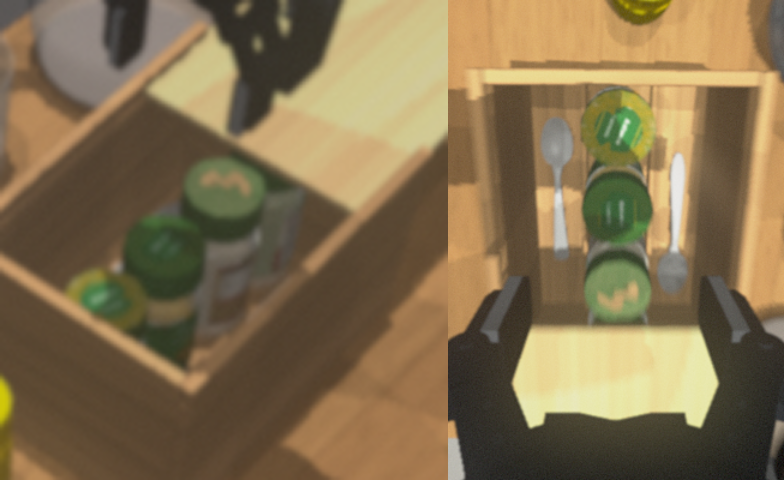

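The jar stands in the row at wrist px (321,233), upright and level with its neighbours: jar_a at (324,168), jar_b at (320,296). Now I go behind the lid's bar with closed fingers.

Request:
{"name": "servo_tool", "arguments": {"targets": [0.0013,-0.0313,0,0,0,0,0.06,0.0013,-0.0313,0,0,0,0,0.04,0.0013,-0.0313,0,0,0,0,0.02,0.0013,-0.0313,0,0,0,0,0,0.0013,-0.0313,0,0,0,0,0,0.0013,-0.0313,0,0,0,0,0,0.0013,-0.0313,0,0,0,0,0,0.0013,-0.0313,0,0,0,0,0,0.0013,-0.0313,0,0,0,0,0,0.0013,-0.0313,0,0,0,0,0]}}

```text
time_s: 13.95
eef_pos: [0.528, -0.4184, 0.2306]
orientation: [3.139, -0.001, 1.622]
contact_force: [0.2, -0.2, 0.2]
opening: 0.0004
gripper_force: 0.0
```

Run:
```python
from h import *
s=bot.sense();im=bot.capture("wrist");C=cam("wrist",s);print(s['eef_pos'],s['orientation'],s['opening'],s['joint_pos'].round(2))
cv2.imwrite("pics/w6.png",im[:,:,::-1])
for y in(-.362,-.376): print(proj(C,(.526,y,.147)).round(1))
```

```text
[ 0.52803632 -0.41835102  0.23061774] [ 3.13856970e+00 -5.34264243e-04  1.62228222e+00] 0.00044329406992222963 [ 0.91  0.72 -0.5   1.46  0.37  1.05  0.38]
[319.6 165.1]
[318.5 187.8]
```

View pics/w6.png

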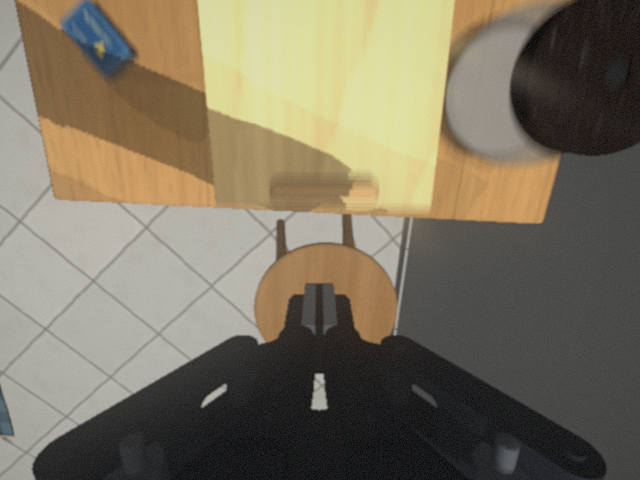

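The bar shows at about (324,190), its outer edge near row 198, with the closed fingers behind it clear of the lid. I descend and push.

Request:
{"name": "servo_tool", "arguments": {"targets": [0,0,-0.02,0,0,0,0,0,0,-0.02,0,0,0,0,0.001,0,-0.02,0,0,0,0,0.001,0,-0.012,0,0,0,0,0,0,-0.006,0,0,0,0,-0.0003,0.006,0,0,0,0,0,-0.0003,0.006,0,0,0,0,0,-0.0003,0.006,0,0,0,0,0,-0.0003,0.006,0,0,0,0,0,-0.0003,0.006,0,0,0,0,0]}}

```text
time_s: 15.0
eef_pos: [0.5295, -0.3876, 0.1538]
orientation: [3.136, 0.002, 1.622]
contact_force: [0.8, -3.1, 1.4]
opening: -0.0001
gripper_force: 1.1
```

Request:
{"name": "servo_tool", "arguments": {"targets": [-0.0004,0.007,0,0,0,0,0,-0.0005,0.01,0,0,0,0,0,-0.0005,0.01,0,0,0,0,0,-0.0005,0.01,0,0,0,0,0,-0.0005,0.01,0,0,0,0,0]}}

```text
time_s: 15.5
eef_pos: [0.5268, -0.3392, 0.153]
orientation: [3.138, 0.0, 1.623]
contact_force: [1.2, -2.1, 2.0]
opening: 0.0001
gripper_force: 1.2
```

Request:
{"name": "servo_tool", "arguments": {"targets": [-0.0004,0.008,0,0,0,0,0,-0.0004,0.008,0,0,0,0,0,-0.0004,0.008,0,0,0,0,0,-0.0004,0.008,0,0,0,0,0,-0.0004,0.008,0,0,0,0,0]}}

```text
time_s: 16.0
eef_pos: [0.5246, -0.2996, 0.1528]
orientation: [3.138, -0.0, 1.622]
contact_force: [1.7, -2.8, 0.7]
opening: -0.0005
gripper_force: 1.2
```

Request:
{"name": "servo_tool", "arguments": {"targets": [-0.0004,0.008,0,0,0,0,0,-0.0004,0.008,0,0,0,0,0,-0.0004,0.008,0,0,0,0,0,-0.0003,0.006,0,0,0,0,0,-0.0002,0.004,0,0,0,0,0]}}

```text
time_s: 16.5
eef_pos: [0.5228, -0.2654, 0.1528]
orientation: [3.138, -0.0, 1.623]
contact_force: [2.0, -3.0, 0.0]
opening: 0.0001
gripper_force: 1.1
```

Request:
{"name": "servo_tool", "arguments": {"targets": [-0.0002,0.003,0,0,0,0,0,-0.0002,0.003,0,0,0,0,0,-0.0001,0.002,0,0,0,0,0]}}

```text
time_s: 16.8
eef_pos: [0.5223, -0.2581, 0.1528]
orientation: [3.138, -0.0, 1.622]
contact_force: [1.8, -1.9, 0.7]
opening: 0.0
gripper_force: 1.0
```

Smooth at 2–3 N. I go on in small steps to the stop.

Request:
{"name": "servo_tool", "arguments": {"targets": [-0.0002,0.003,0,0,0,0,0,-0.0002,0.003,0,0,0,0,0,-0.0001,0.002,0,0,0,0,0]}}

```text
time_s: 17.1
eef_pos: [0.5218, -0.2499, 0.1529]
orientation: [3.138, -0.0, 1.622]
contact_force: [1.8, -2.4, 0.6]
opening: -0.0
gripper_force: 1.0
```

Request:
{"name": "servo_tool", "arguments": {"targets": [-0.0001,0.002,0,0,0,0,0,-0.0001,0.002,0,0,0,0,0]}}

```text
time_s: 17.3
eef_pos: [0.5217, -0.2461, 0.1528]
orientation: [3.138, -0.0, 1.622]
contact_force: [1.9, -1.9, 0.2]
opening: -0.0004
gripper_force: 1.0
```

Request:
{"name": "servo_tool", "arguments": {"targets": [-0.0001,0.0015,0,0,0,0,0,-0.0001,0.0015,0,0,0,0,0]}}

```text
time_s: 17.5
eef_pos: [0.5215, -0.2431, 0.1529]
orientation: [3.138, -0.0, 1.622]
contact_force: [1.3, -2.3, -0.7]
opening: 0.0002
gripper_force: 1.0
```

Request:
{"name": "servo_tool", "arguments": {"targets": [-0.0001,0.0015,0,0,0,0,0,-0.0001,0.0015,0,0,0,0,0]}}

```text
time_s: 17.7
eef_pos: [0.5214, -0.2419, 0.1529]
orientation: [3.138, 0.002, 1.622]
contact_force: [2.7, -7.1, -1.9]
opening: -0.0003
gripper_force: 3.8
```

Request:
{"name": "servo_tool", "arguments": {"targets": [-0.0001,0.0015,0,0,0,0,0,-0.0001,0.0015,0,0,0,0,0]}}

```text
time_s: 17.9
eef_pos: [0.5213, -0.2417, 0.153]
orientation: [3.137, 0.006, 1.62]
contact_force: [4.0, -12.5, -3.2]
opening: 0.0001
gripper_force: 6.5
```

Request:
{"name": "servo_tool", "arguments": {"targets": [-0.0001,0.0015,0,0,0,0,0,-0.0001,0.0015,0,0,0,0,0]}}

```text
time_s: 18.1
eef_pos: [0.5213, -0.2416, 0.1531]
orientation: [3.136, 0.009, 1.618]
contact_force: [4.6, -19.0, -5.5]
opening: 0.0001
gripper_force: 9.2
```

The lid is hard against its stop, at the expected place. I back off, rise and check.

Request:
{"name": "servo_tool", "arguments": {"targets": [0,-0.006,0,0,0,0,0,0.001,-0.012,0,0,0,0,0,0.001,-0.015,0,0,0,0,0,0,-0.005,0.03,0,0,0,0,0,0,0.045,0,0,0,0,0,-0.02,0.045,0,0,0,0,0,-0.04,0.03,0,0,0,0,0,-0.04,0,0,0,0,0,0,0,0,0,0,0,0]}}

```text
time_s: 19.0
eef_pos: [0.5204, -0.3804, 0.303]
orientation: [3.139, 0.005, 1.613]
contact_force: [-0.2, -0.2, 0.1]
opening: -0.0001
gripper_force: 0.0
```

Run:
```python
from h import *
s=bot.sense();print(s['eef_pos'],s['contact_force'])
sc=bot.capture("scene");t=bot.capture("top")
cv2.imwrite("pics/end.png",np.hstack([cv2.resize(sc[60:300,180:520],(453,320)),cv2.resize(t[165:300,340:480],(332,320))])[:,:,::-1])
```

```text
[ 0.5204486  -0.38042801  0.30298688] [-0.18631082 -0.22828605  0.09245364]
```

View pics/end.png

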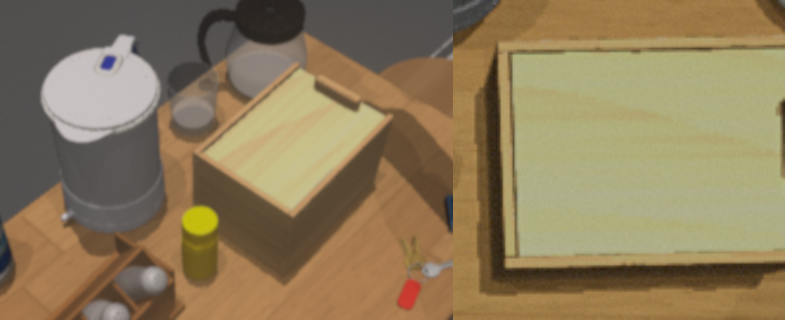

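The lid is fully shut: in the crop its edge lies at the box's end wall (x≈513). The shakers are still in the rack and the arm is clear.

```bash
python3 -c "
from cell import bot
print(bot.finish_job())"
```

```text
the job is handed in; nothing more can be done
None
```

The jar is packed upright and fully down in the gap, the lid is shut against its stop, nothing is being held, and the job was handed in at about 19 s; no verdict came back.

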